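Complete the mould set in the spring-clamp carrier

TASK

The mould carrier takes one rubber mould of each thickness, slim, standard and deep, for the next wax injection run, and one is already clamped in its left bay. See which it is and clamp one of each of the two missing thicknesses from the mat into the empty bays: lying flat on the base plate, brass gate end against the notched end stop, the sprung jaw pressing on the other end. Leave the mould that is already clamped where it is, the spare moulds on the mat, and the bottles, jar and tape where they are.

Things in the scene. Friction and masses are not known exactly. Their poses are not given: they have to be found in the camera images.
- carrier: Mould carrier fixed to the bench, 264 (x) by 134 mm (y), 3 mm base plate, three identical bays, middle lines at x = +88 (left bay, holds a mould at the start), 0 (middle, empty) and -88 mm (right, empty). Origin on the bench under the middle bay; +y points to the end stop (about towards the robot), +x to the left, z up. Jaw housing at the far side, y = -55 to -74 mm, 25 mm high.
- end_stop (a point): foot of the fixed end stop's face in the middle bay, on the base plate (y = +39 mm on the carrier; axes as the carrier's). The stop is a bar along x across all bays, 14 mm thick, rising 20 mm above the base plate, with an 18 mm wide nozzle notch in each bay.
- bay_floor (a point): point on the base plate in the middle bay (x = 0, y = 0 of the carrier). Each bay has four dowel pins 8 mm across and 10 mm high at x = +-31 mm from its middle line, y = +29 and -22 mm, leaving 54 mm for the mould's width; between the pins the sides are open for fingers. An empty bay is 69.5 mm long from jaw to stop, a mould 76 mm: it must enter tilted, gate end up.
- jaw_left (a joint): travel in m of the left bay's sprung jaw away from the stop (to the carrier's -y): 0 at rest (face at y = -30.5 mm), about 0.0065 with a mould clamped, 0.013 fully back. A steel plate 44 mm wide, 8 mm thick, top 16 mm above the base plate. Spring 5 N at rest, 10 N fully back. Push it back with a mould's lower end so that the other end drops behind the stop.
- jaw_middle (a joint): travel in m of the middle bay's sprung jaw away from the stop (to the carrier's -y): 0 at rest (face at y = -30.5 mm), about 0.0065 with a mould clamped, 0.013 fully back. A steel plate 44 mm wide, 8 mm thick, top 16 mm above the base plate. Spring 5 N at rest, 10 N fully back. Push it back with a mould's lower end so that the other end drops behind the stop.
- jaw_right (a joint): travel in m of the right bay's sprung jaw away from the stop (to the carrier's -y): 0 at rest (face at y = -30.5 mm), about 0.0065 with a mould clamped, 0.013 fully back. A steel plate 44 mm wide, 8 mm thick, top 16 mm above the base plate. Spring 5 N at rest, 10 N fully back. Push it back with a mould's lower end so that the other end drops behind the stop.
- mat: dark rubber mat fixed on the bench, 296 (its x) x 224 (its y) x 3 mm, on which the stock of moulds lies; origin at the centre of its underside, axes parallel to the carrier's
- slim_a_mid (a point): centre (half-way up) of slim mould a, 14 mm thick: brown rubber block 50 (its x) x 76 (its y) x 14 mm, dark parting line round it, brass ring (the gate) in its +y end face; z up; about 70 g. The six moulds (two slim 14, two standard 22, two deep 34 mm) differ in thickness only; one lies in the carrier's left bay, five on the mat. Grasp across the 50 mm.
- standard_a_mid (a point): centre (half-way up) of standard mould a, 22 mm thick: brown rubber block 50 (its x) x 76 (its y) x 22 mm, dark parting line round it, brass ring (the gate) in its +y end face; z up; about 110 g. The six moulds (two slim 14, two standard 22, two deep 34 mm) differ in thickness only; one lies in the carrier's left bay, five on the mat. Grasp across the 50 mm.
- deep_a_mid (a point): centre (half-way up) of deep mould a, 34 mm thick: brown rubber block 50 (its x) x 76 (its y) x 34 mm, dark parting line round it, brass ring (the gate) in its +y end face; z up; about 170 g. The six moulds (two slim 14, two standard 22, two deep 34 mm) differ in thickness only; one lies in the carrier's left bay, five on the mat. Grasp across the 50 mm.
- slim_b_mid (a point): centre (half-way up) of slim mould b, 14 mm thick: brown rubber block 50 (its x) x 76 (its y) x 14 mm, dark parting line round it, brass ring (the gate) in its +y end face; z up; about 70 g. The six moulds (two slim 14, two standard 22, two deep 34 mm) differ in thickness only; one lies in the carrier's left bay, five on the mat. Grasp across the 50 mm.
- standard_b_mid (a point): centre (half-way up) of standard mould b, 22 mm thick: brown rubber block 50 (its x) x 76 (its y) x 22 mm, dark parting line round it, brass ring (the gate) in its +y end face; z up; about 110 g. The six moulds (two slim 14, two standard 22, two deep 34 mm) differ in thickness only; one lies in the carrier's left bay, five on the mat. Grasp across the 50 mm.
- deep_b_mid (a point): centre (half-way up) of deep mould b, 34 mm thick: brown rubber block 50 (its x) x 76 (its y) x 34 mm, dark parting line round it, brass ring (the gate) in its +y end face; z up; about 170 g. The six moulds (two slim 14, two standard 22, two deep 34 mm) differ in thickness only; one lies in the carrier's left bay, five on the mat. Grasp across the 50 mm.
- slim_a_gate (a point): gate of slim mould a: centre of its +y end face, 38 mm from its centre; axes as the mould's
- standard_a_gate (a point): gate of standard mould a: centre of its +y end face, 38 mm from its centre; axes as the mould's
- deep_a_gate (a point): gate of deep mould a: centre of its +y end face, 38 mm from its centre; axes as the mould's
- slim_b_gate (a point): gate of slim mould b: centre of its +y end face, 38 mm from its centre; axes as the mould's
- standard_b_gate (a point): gate of standard mould b: centre of its +y end face, 38 mm from its centre; axes as the mould's
- deep_b_gate (a point): gate of deep mould b: centre of its +y end face, 38 mm from its centre; axes as the mould's
- tape: roll of tape lying on the mat, 58 mm across, 24 mm high; bystander, origin at the centre of its underside
- alcohol: glass dispensing bottle, 66 mm across, 108 mm high, behind the carrier; bystander, origin at the centre of its underside
- flux: white square bottle, 46 x 46 x 71 mm, behind the carrier; bystander, origin at the centre of its underside
- jar: teal screw jar, 60 mm across, 60 mm high, behind the carrier; bystander, origin at the centre of its underside
Mind the look-alikes: they are no part of the job. What is shaped like the part that bears slim_b_mid but blue or white is not meant.

How it is judged:
At the end, for the whole second after the job is handed in: Slim, standard and deep mould clamped, one per bay: gate within 4 mm of the stop's face, flat on the base (3 mm, 0.06 rad), jaw back over 3 mm. The left bay's mould moved under 10 mm; spares lie flat, centred on the mat (value of joint each of jaw_left, jaw_middle, jaw_right above 0.003 m and ((y of slim_a_gate in the frame of carrier between 0.035 and 0.043 m and x of slim_a_gate in the frame of carrier between -0.1 and 0.1 m and height (world z) of slim_a_mid below 0.013 m and angle between slim_a_mid's own z axis and vertical below 0.06 rad) or (y of slim_b_gate in the frame of carrier between 0.035 and 0.043 m and x of slim_b_gate in the frame of carrier between -0.1 and 0.1 m and height (world z) of slim_b_mid below 0.013 m and angle between slim_b_mid's own z axis and vertical below 0.06 rad)) and ((y of standard_a_gate in the frame of carrier between 0.035 and 0.043 m and x of standard_a_gate in the frame of carrier between -0.1 and 0.1 m and height (world z) of standard_a_mid below 0.017 m and angle between standard_a_mid's own z axis and vertical below 0.06 rad) or (y of standard_b_gate in the frame of carrier between 0.035 and 0.043 m and x of standard_b_gate in the frame of carrier between -0.1 and 0.1 m and height (world z) of standard_b_mid below 0.017 m and angle between standard_b_mid's own z axis and vertical below 0.06 rad)) and ((y of deep_a_gate in the frame of carrier between 0.035 and 0.043 m and x of deep_a_gate in the frame of carrier between -0.1 and 0.1 m and height (world z) of deep_a_mid below 0.023 m and angle between deep_a_mid's own z axis and vertical below 0.06 rad) or (y of deep_b_gate in the frame of carrier between 0.035 and 0.043 m and x of deep_b_gate in the frame of carrier between -0.1 and 0.1 m and height (world z) of deep_b_mid below 0.023 m and angle between deep_b_mid's own z axis and vertical below 0.06 rad)) and ((y of slim_a_gate in the frame of carrier between 0.035 and 0.043 m and x of slim_a_gate in the frame of carrier between -0.1 and 0.1 m and height (world z) of slim_a_mid below 0.013 m and angle between slim_a_mid's own z axis and vertical below 0.06 rad) or (height (world z) of slim_a_mid below 0.014 m and x of slim_a_mid in the frame of mat between -0.148 and 0.148 m and y of slim_a_mid in the frame of mat between -0.112 and 0.112 m)) and ((y of standard_a_gate in the frame of carrier between 0.035 and 0.043 m and x of standard_a_gate in the frame of carrier between -0.1 and 0.1 m and height (world z) of standard_a_mid below 0.017 m and angle between standard_a_mid's own z axis and vertical below 0.06 rad) or (height (world z) of standard_a_mid below 0.018 m and x of standard_a_mid in the frame of mat between -0.148 and 0.148 m and y of standard_a_mid in the frame of mat between -0.112 and 0.112 m)) and ((y of deep_a_gate in the frame of carrier between 0.035 and 0.043 m and x of deep_a_gate in the frame of carrier between -0.1 and 0.1 m and height (world z) of deep_a_mid below 0.023 m and angle between deep_a_mid's own z axis and vertical below 0.06 rad) or (height (world z) of deep_a_mid below 0.024 m and x of deep_a_mid in the frame of mat between -0.148 and 0.148 m and y of deep_a_mid in the frame of mat between -0.112 and 0.112 m)) and ((y of slim_b_gate in the frame of carrier between 0.035 and 0.043 m and x of slim_b_gate in the frame of carrier between -0.1 and 0.1 m and height (world z) of slim_b_mid below 0.013 m and angle between slim_b_mid's own z axis and vertical below 0.06 rad) or (height (world z) of slim_b_mid below 0.014 m and x of slim_b_mid in the frame of mat between -0.148 and 0.148 m and y of slim_b_mid in the frame of mat between -0.112 and 0.112 m)) and ((y of standard_b_gate in the frame of carrier between 0.035 and 0.043 m and x of standard_b_gate in the frame of carrier between -0.1 and 0.1 m and height (world z) of standard_b_mid below 0.017 m and angle between standard_b_mid's own z axis and vertical below 0.06 rad) or (height (world z) of standard_b_mid below 0.018 m and x of standard_b_mid in the frame of mat between -0.148 and 0.148 m and y of standard_b_mid in the frame of mat between -0.112 and 0.112 m)) and ((y of deep_b_gate in the frame of carrier between 0.035 and 0.043 m and x of deep_b_gate in the frame of carrier between -0.1 and 0.1 m and height (world z) of deep_b_mid below 0.023 m and angle between deep_b_mid's own z axis and vertical below 0.06 rad) or (height (world z) of deep_b_mid below 0.024 m and x of deep_b_mid in the frame of mat between -0.148 and 0.148 m and y of deep_b_mid in the frame of mat between -0.112 and 0.112 m)) and (((y of slim_a_gate in the frame of carrier between 0.035 and 0.043 m and x of slim_a_gate in the frame of carrier between -0.1 and 0.1 m and height (world z) of slim_a_mid below 0.013 m and angle between slim_a_mid's own z axis and vertical below 0.06 rad) and distance of slim_a_mid from where it was at the start of the episode below 0.01 m) or ((y of standard_a_gate in the frame of carrier between 0.035 and 0.043 m and x of standard_a_gate in the frame of carrier between -0.1 and 0.1 m and height (world z) of standard_a_mid below 0.017 m and angle between standard_a_mid's own z axis and vertical below 0.06 rad) and distance of standard_a_mid from where it was at the start of the episode below 0.01 m) or ((y of deep_a_gate in the frame of carrier between 0.035 and 0.043 m and x of deep_a_gate in the frame of carrier between -0.1 and 0.1 m and height (world z) of deep_a_mid below 0.023 m and angle between deep_a_mid's own z axis and vertical below 0.06 rad) and distance of deep_a_mid from where it was at the start of the episode below 0.01 m))); the robot touches nothing.
It fails at once if a bystander (tape roll, dispensing bottle, square bottle or jar) is moved more than 40 mm or a standing one tipped over (distance of any of tape, alcohol, flux, jar from where it was at the start of the episode above 0.04 m or angle between any of alcohol, flux, jar's own z axis and vertical above 0.5 rad).
It also fails if it takes over 64 s, if anything falls off the work surface, if the arm or the gripper's body presses on something with over 40 N, if the wrist force passes 120 N, or if a joint passes its speed limit or range.

ROBOT

A 6-joint arm with a two-finger parallel gripper is mounted at the origin on the work surface; the furniture and walls round the work are solid. World frame = base frame: x ahead of the robot, y to its left, z up, the work surface at z = 0. Lengths are in m, angles in rad, forces in N, time in s.
With the tool pointing down it reaches from about 0.275 to 0.875 m from the base axis. Payload 12.5 kg.
Tool frame: the origin (TCP) lies on the centre line of the jaws, within the pads' length; the fingertips stand r.finger_overhang ahead of it and the grasp point (between the pads) lies 3 mm ahead of it (r.finger_overhang is the distance from the TCP to the fingertips, in m); z points along the fingers, y is the direction in which the jaws open and shut (so a half turn about z gives the same grasp; the last joint's range is limited). The gripper opens to 85 mm and grips with 20 to 120 N. Pads are 22 mm wide; open, the fingers measure 114 mm over their backs; the gripper's body (76 mm by 85 mm) begins 54 mm behind the grasp point. The pads swing forward as they close: fully open they stand 13 mm farther back than shut.
Start: joints at [-1.311, 0.351, 1.652, -0, 1.139, -0.085], TCP at [0.186, -0.518, 0.253] pointing down, gripper open.
Joint ranges: [-2.75, 2.75], [-0.79, 2.1], [0.01, 2.65], [-1.57, 4.71], [0.07, 3.14], [-2.87, 2.87]. Speed limits (rad/s): [2.22, 2.22, 2.79, 3.14, 3.14, 3.14].

INTERFACE

Orientations are given as a unit quaternion [x, y, z, w].
In Python, from cell import r, optics gives the robot as it stands. The module is installed in compiled form; this text tells all that it offers. Calls block until the motion is done:
- r.move_to(position, orientation): joint-space move of the TCP to a pose.
- r.move_linear(position, rot=None, vel=0.15): straight line of the TCP; rot=None keeps the orientation; vel is the mean speed in m/s.
- r.set_joints(angles): joint-space move.
- r.set_gripper(opening, squeeze=None): opening from 0.0 (shut) to 1.0 (fully open); squeeze is the grip in N (None keeps the last); returns when the fingers have stopped.
- r.sleep(seconds).
- r.inverse_kinematics(position, orientation): joint angles nearest the present ones, or None.
- optics.get_image(name): name is "side" or "top" or "wrist"; returns a dict with "pixels" (384x512x3 uint8, red, green, blue), "depth" (384x512 float32, m along the optical axis (not along the pixel's ray), 0 where there is no reading), "fx", "fy", "cx", "cy" (pixels), "camera_from_world" (4x4, takes a point from world to camera coordinates); the wrist camera has in their place "mount" (4x4, takes a point from camera to tool coordinates, whose origin is the TCP and whose axes are the flange's). Camera axes: x right, y down, z forward; pixel columns grow to the right and rows downward; lengths in m; the calibration is good to about 2 mm. The wrist camera is an equidistant fisheye: a pixel r from the principal point sees the ray r / f radians off the axis. A picture is of the moment at which its call begins: read the wrist's pose just before it.
A pose or a line that the arm cannot do raises r.PlanningError and nothing moves.
- r.hand_in(): hands the job in, once; it reports no verdict.
Readings, each from a call of its own:
- r.current_t(): time.
- r.current_q(): joint angles.
- r.current_qvel(): joint speeds.
- r.current_effort(): joint torques, N m.
- r.current_tool_pos(): TCP position.
- r.current_ee_rot(): TCP orientation.
- r.current_contact_force(): force on the tool from outside, world axes, zero at the start.
- r.current_torque(): the same for the moment, N m.
- r.current_opening(): opening from 0.0 (shut) to 1.0 (fully open).
Only numpy, scipy, OpenCV 4.12 (cv2) and the standard library are available. Lean on these libraries where they do the work, as an engineer would, in place of code of your own. Each camera call takes 0.05 s, during which the arm holds its last target.

## Working session

There is one attempt and no reset: what is moved stays moved. The work goes in short steps, each a Python script; the robot and the scene stay as the last script left them, time stands still between calls to the robot, and variables do not carry over. Pictures are saved under pics/ and viewed, and the job is handed in when it is done.

```bash
mkdir -p pics; ls; python3 - <<'E'
from cell import r, optics
import cv2, numpy as np
print(r.current_t(), r.current_q(), r.current_tool_pos(), r.current_ee_rot(), r.finger_overhang, r.current_opening())
for n in ["side","top","wrist"]:
    im=optics.get_image(n)
    cv2.imwrite(f"pics/{n}0.png",im["pixels"][:,:,::-1])
    np.savez(f"{n}0.npz",**im)
    print(n,im["fx"],im["fy"],im["cx"],im["cy"],im.get("camera_from_world",im.get("mount")))
print(r.current_t())
E
```

```text
pics
0.0 [-1.31056925e+00  3.51257499e-01  1.65242187e+00  1.57719507e-05
  1.13908222e+00 -8.45481936e-02] [ 0.18586866 -0.51732327  0.2527476 ] [ 9.85178411e-01  1.71531797e-01 -4.41401991e-05 -5.82839979e-04] 0.022 0.9965436370990026
side 454.46534981515066 454.46534981515066 256.9931074956818 196.03077166098691 [[ 0.99976639  0.0188909  -0.01050191 -0.50344108]
 [-0.00236296 -0.3874459  -0.92188941  0.05872236]
 [-0.02148424  0.92169887 -0.38731076  0.95029758]
 [ 0.          0.          0.          1.        ]]
top 428.55056715644184 428.55056715644184 252.55491397484576 194.6485668358677 [[ 0.02567546 -0.99952829 -0.01685114  0.02216793]
 [-0.99118592 -0.0232624  -0.13041981  0.52395233]
 [ 0.12996629  0.0200512  -0.99131565  0.98236487]
 [ 0.          0.          0.          1.        ]]
wrist 297.3186396354542 297.3186396354542 257.18710928867733 191.27868018097158 [[-2.58340268e-04 -9.66086454e-01 -2.58218700e-01  6.54210618e-02]
 [ 9.99999845e-01 -1.22110320e-04 -5.43613230e-04  5.74555110e-04]
 [ 4.93646209e-04 -2.58218800e-01  9.66086335e-01 -1.21764973e-01]
 [ 0.00000000e+00  0.00000000e+00  0.00000000e+00  1.00000000e+00]]
0.15
```

View pics/top0.png

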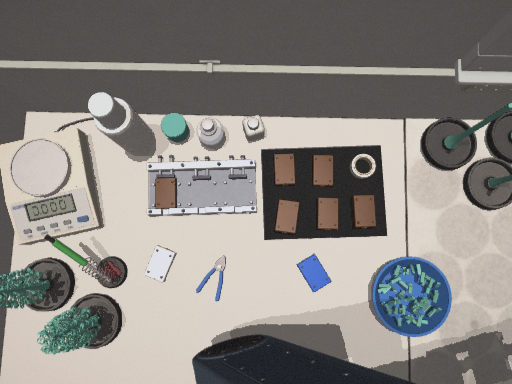

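View pics/side0.png

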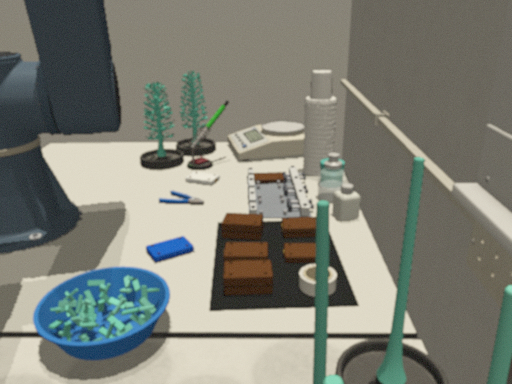

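View pics/wrist0.png

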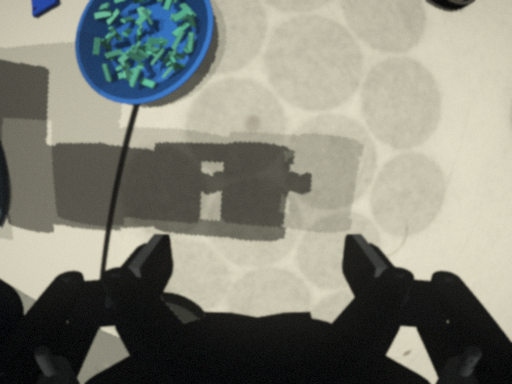

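```bash
cat > h.py <<'E'
import numpy as np, cv2
def load(n): return dict(np.load(n))
def cloud(im):
    H,W=im["depth"].shape; v,u=np.mgrid[:H,:W]; d=im["depth"]
    p=np.stack([(u-im["cx"])/im["fx"]*d,(v-im["cy"])/im["fy"]*d,d,np.ones_like(d)],-1)
    T=np.linalg.inv(im["camera_from_world"]); return (p@T.T)[...,:3]
def ray_plane(im,uv,z):
    T=np.linalg.inv(im["camera_from_world"]); o=T[:3,3]
    uv=np.atleast_2d(uv).astype(float)
    d=np.c_[(uv[:,0]-im["cx"])/im["fx"],(uv[:,1]-im["cy"])/im["fy"],np.ones(len(uv))]@T[:3,:3].T
    return o+d*((z-o[2])/d[:,2])[:,None]
E
python3 - <<'E'
from h import *
im=load("top0.npz"); P=cloud(im)
hsv=cv2.cvtColor(im["pixels"],cv2.COLOR_RGB2HSV)
m=((hsv[...,0]<18)&(hsv[...,1]>100)&(hsv[...,2]>40)).astype(np.uint8)
n,lab,st,ce=cv2.connectedComponentsWithStats(m)
def hmed(u,v,w=2): return np.median(P[v-w:v+w+1,u-w:u+w+1].reshape(-1,3),0).round(4)
print("bench",hmed(185,230),hmed(265,265),hmed(395,200),"mat",hmed(305,190),hmed(345,225),"plate",hmed(200,200),hmed(230,200))
for i in range(1,n):
    if st[i,4]<150: continue
    mm=cv2.erode((lab==i).astype(np.uint8),np.ones((5,5)))>0
    z=P[mm][:,2]; zt=np.median(z)
    rc=cv2.minAreaRect(np.argwhere(lab==i)[:,::-1].astype(np.float32))
    c=ray_plane(im,cv2.boxPoints(rc),zt)
    e=[np.linalg.norm(c[k]-c[(k+1)%4]) for k in range(2)]
    k=int(np.argmax(e)); d=c[(k+1)%4]-c[k]
    print(ce[i].round(1),st[i,4],"ztop",zt.round(4),np.percentile(z,[10,90]).round(4),"ctr",c.mean(0).round(4),"size",np.round(e,4),"ang",np.degrees(np.arctan2(d[1],d[0])).round(1))
big=cv2.resize(im["pixels"][90:290,130:400,::-1],None,fx=2.96,fy=2.96,interpolation=cv2.INTER_CUBIC)
cv2.imwrite("pics/top_big.png",big)
s=load("side0.npz")
cv2.imwrite("pics/side_big.png",cv2.resize(s["pixels"][150:310,200:370,::-1],None,fx=3.7,fy=3.7,interpolation=cv2.INTER_CUBIC))
E
```

```text
bench [4.372e-01 1.979e-01 2.000e-04] [0.3581 0.0015 0.0007] [ 0.5231 -0.312  -0.0012] mat [ 0.5418 -0.0922  0.0029] [ 0.4588 -0.1897  0.0025] plate [0.5112 0.1638 0.003 ] [0.5128 0.0905 0.0026]
[366.9 210.7] 337 ztop 0.0365 [0.0343 0.0387] ctr [ 0.4903 -0.2269  0.0365] size [0.0518 0.0755] ang -175.5
```

View pics/top_big.png

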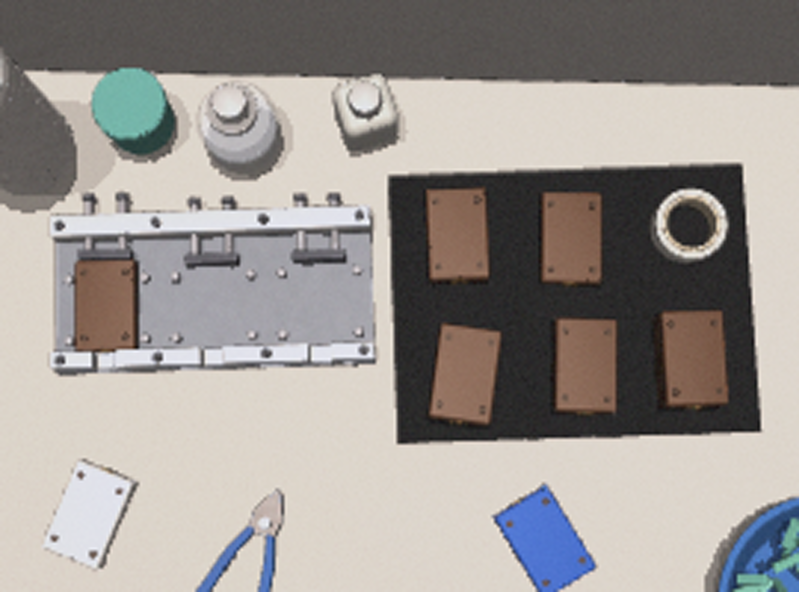

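View pics/side_big.png

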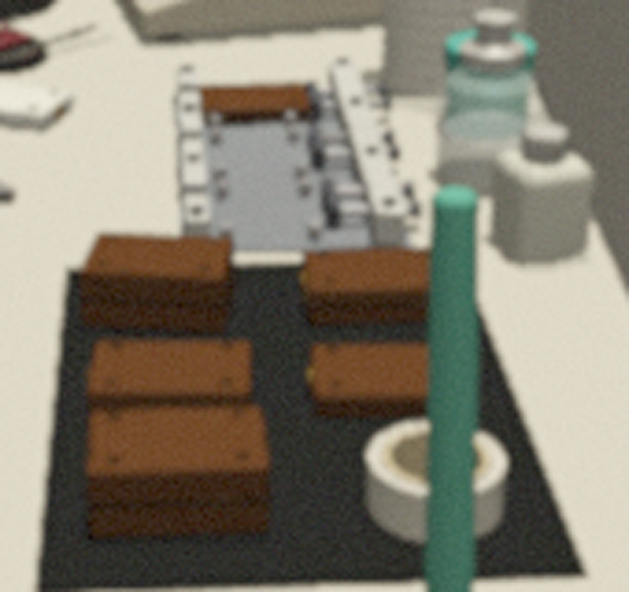

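```bash
python3 - <<'E'
from h import *
im=load("top0.npz"); P=cloud(im)
hsv=cv2.cvtColor(im["pixels"],cv2.COLOR_RGB2HSV)
for u,v in [(166,193),(287,217),(285,169),(323,170),(328,213)]: print(hsv[v,u])
m=(((hsv[...,0]<15)|(hsv[...,0]>175))&(hsv[...,1]>75)&(hsv[...,2]>85)).astype(np.uint8)
m[:145]=0;m[250:]=0
n,lab,st,ce=cv2.connectedComponentsWithStats(m)
for i in range(1,n):
    if st[i,4]<150: continue
    mm=cv2.erode((lab==i).astype(np.uint8),np.ones((5,5)))>0
    z=P[mm][:,2]; zt=np.median(z)
    top=((lab==i)&(P[...,2]>zt-0.006)).astype(np.uint8)
    rc=cv2.minAreaRect(np.argwhere(top)[:,::-1].astype(np.float32))
    c=ray_plane(im,cv2.boxPoints(rc),zt)
    e=[np.linalg.norm(c[k]-c[(k+1)%4]) for k in range(2)]
    k=int(np.argmax(e)); d=c[(k+1)%4]-c[k]
    print(ce[i].round(1),st[i,4],"ztop",zt.round(4),z.mean().round(4),"ctr",c.mean(0).round(4),"size",np.round(e,4),"ang",(np.degrees(np.arctan2(d[1],d[0]))).round(1))
# carrier: pixel corners
for u,v in [(146,166),(258,158),(146,216),(258,213)]:
    print(u,v,ray_plane(im,(u,v),0.02).round(4))
E
```

```text
[ 10  98 135]
[ 10  87 146]
[ 10  94 141]
[ 10  99 134]
[ 10  92 138]
[284.1 168.5] 594 ztop 0.025 0.03 ctr [ 0.59   -0.0389  0.025 ] size [0.0484 0.0711] ang -179.3
[322.5 169.7] 594 ztop 0.0169 0.0247 ctr [ 0.59   -0.1327  0.0169] size [0.0462 0.074 ] ang -179.9
[165.  192.6] 572 ztop 0.017 0.0197 ctr [0.5248 0.2477 0.017 ] size [0.044  0.0734] ang -177.2
[364.2 210.3] 638 ztop 0.0369 0.0442 ctr [ 0.4924 -0.2278  0.0369] size [0.0476 0.0747] ang -176.9
[286.7 215.8] 640 ztop 0.037 0.0442 ctr [ 0.4751 -0.0465  0.037 ] size [0.0741 0.0479] ang -6.3
[327.5 213. ] 620 ztop 0.0248 0.0272 ctr [ 0.4837 -0.1439  0.0248] size [0.0452 0.0738] ang -180.0
146 166 [[0.5895 0.297  0.02  ]]
258 158 [[0.6154 0.0244 0.02  ]]
146 216 [[0.4674 0.2898 0.02  ]]
258 213 [[0.4812 0.0212 0.02  ]]
```

```bash
cat >> h.py <<'E'
from scipy.spatial.transform import Rotation as Rn
def toolrot(yaw, tilt=0.0, flip=False):
    """tool down; tool x along world heading yaw (rad). tilt: tool's back leans towards heading (gate end up)."""
    h=np.array([np.cos(yaw),np.sin(yaw),0]); up=np.array([0,0,1.])
    # mould-up vector leans towards heading by tilt
    n=np.cos(tilt)*up+np.sin(tilt)*h
    z=-n; x=np.cos(tilt)*h-np.sin(tilt)*up
    if flip: x=-x
    y=np.cross(z,x)
    return Rn.from_matrix(np.c_[x,y,z])
E
python3 - <<'E'
from cell import r
from h import *
for p in [(0.50,0.12,0.22),(0.475,-.0465,.03),(.59,-.039,.03),(.54,.16,.03),(.54,.07,.05)]:
  for f in (False,True):
    for t in (0,20):
      q=r.inverse_kinematics(p,toolrot(0.05,np.radians(t),f).as_quat())
      print(p,f,t,None if q is None else np.round(q,2))
E
```

```text
(0.5, 0.12, 0.22) False 0 [ 0.14  0.33  1.78 -0.    1.04  1.67]
(0.5, 0.12, 0.22) False 20 [0.13 0.48 1.58 0.03 1.43 1.64]
(0.5, 0.12, 0.22) True 0 [ 0.14  0.33  1.78 -0.    1.04 -1.48]
(0.5, 0.12, 0.22) True 20 [ 0.13  0.48  1.58  0.03  1.43 -1.5 ]
(0.475, -0.0465, 0.03) False 0 [-0.2   0.59  1.98 -0.    0.57  1.33]
(0.475, -0.0465, 0.03) False 20 [-0.16  0.71  1.76 -0.08  1.01  1.42]
(0.475, -0.0465, 0.03) True 0 [-0.2   0.59  1.98 -0.    0.57 -1.82]
(0.475, -0.0465, 0.03) True 20 [-0.16  0.71  1.76 -0.08  1.01 -1.72]
(0.59, -0.039, 0.03) False 0 [-0.14  0.73  1.67 -0.    0.74  1.38]
(0.59, -0.039, 0.03) False 20 [-0.12  0.86  1.43 -0.06  1.2   1.43]
(0.59, -0.039, 0.03) True 0 [-0.14  0.73  1.67 -0.    0.74 -1.77]
(0.59, -0.039, 0.03) True 20 [-0.12  0.86  1.43 -0.06  1.2  -1.71]
(0.54, 0.16, 0.03) False 0 [ 0.21  0.69  1.75 -0.    0.7   1.73]
(0.54, 0.16, 0.03) False 20 [0.19 0.82 1.52 0.05 1.15 1.68]
(0.54, 0.16, 0.03) True 0 [ 0.21  0.69  1.75 -0.    0.7  -1.42]
(0.54, 0.16, 0.03) True 20 [ 0.19  0.82  1.52  0.05  1.15 -1.46]
(0.54, 0.07, 0.05) False 0 [ 0.04  0.63  1.8  -0.    0.71  1.56]
(0.54, 0.07, 0.05) False 20 [ 0.04  0.76  1.57 -0.    1.16  1.57]
(0.54, 0.07, 0.05) True 0 [ 0.04  0.63  1.8  -0.    0.71 -1.58]
(0.54, 0.07, 0.05) True 20 [ 0.04  0.76  1.57 -0.    1.16 -1.58]
```

```bash
cat >> h.py <<'E'
def wray(W,uv):
    """W: saved wrist image incl tool pos/quat. returns origin, dirs in world"""
    uv=np.atleast_2d(uv).astype(float); a=(uv-[W["cx"],W["cy"]])/W["fx"]; th=np.linalg.norm(a,axis=1)
    d=np.c_[a*np.sinc(th/np.pi)[:,None],np.cos(th)]
    R=Rn.from_quat(W["quat"]).as_matrix(); M=W["mount"]
    o=np.asarray(W["pos"])+R@M[:3,3]; return o,d@(R@M[:3,:3]).T
def wplane(W,uv,z):
    o,d=wray(W,uv); return o+d*((z-o[2])/d[:,2])[:,None]
def wproj(W,X):
    R=Rn.from_quat(W["quat"]).as_matrix(); M=W["mount"]
    p=(np.atleast_2d(X)-W["pos"])@R; p=(p-M[:3,3])@M[:3,:3]
    rr=np.linalg.norm(p[:,:2],axis=1); th=np.arctan2(rr,p[:,2])
    return p[:,:2]/rr[:,None]*th[:,None]*W["fx"]+[W["cx"],W["cy"]]
def snap(name):
    from cell import r,optics
    pos,q=r.current_tool_pos(),r.current_ee_rot()
    im=optics.get_image("wrist"); im["pos"]=np.array(pos); im["quat"]=np.array(q)
    np.savez(name+".npz",**im); cv2.imwrite(f"pics/{name}.png",im["pixels"][:,:,::-1]); return im
E
python3 - <<'E'
from cell import r
from h import *
r.move_to((0.56,0.08,0.24),toolrot(0.05,0,True).as_quat())
print(r.current_t(), r.current_tool_pos(), r.current_q(), r.current_contact_force())
im=snap("w1")
cv2.imwrite("pics/w1b.png",cv2.resize(im["pixels"][:300,:,::-1],None,fx=1.56,fy=1.56,interpolation=cv2.INTER_CUBIC))
E
```

```text
2.65 [0.56011817 0.07932416 0.24001422] [ 5.84288516e-02  3.92927937e-01  1.62487909e+00 -8.97226642e-05
  1.12370286e+00 -1.56089628e+00] [-0.3968839  -0.18499983  0.68183728]
```

View pics/w1b.png

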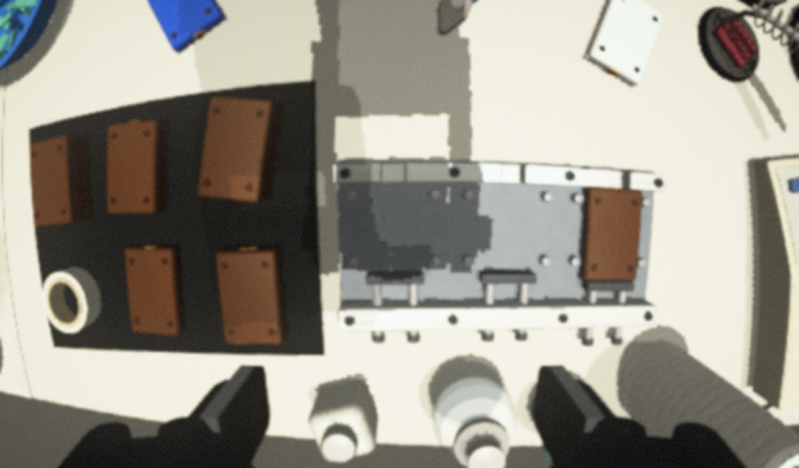

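```bash
python3 - <<'E'
from h import *
im=load("w1.npz")
c=im["pixels"][95:215,210:430,::-1]
cv2.imwrite("pics/w1c.png",cv2.resize(np.clip(c.astype(float)*1.3,0,255).astype(np.uint8),None,fx=3.6,fy=3.6,interpolation=cv2.INTER_CUBIC))
for uv in [(345,172),(455,172),(569,175),(658,182)]: print(wplane(im,np.array(uv)/1.5625,.023).round(4))
for uv in [(349,320),(453,319),(563,318),(648,316)]: print(wplane(im,np.array(uv)/1.5625,.025).round(4))
E
```

```text
[[0.4929 0.0345 0.023 ]]
[[0.4891 0.114  0.023 ]]
[[0.4834 0.2012 0.023 ]]
[[0.4791 0.2807 0.023 ]]
[[0.6039 0.0407 0.025 ]]
[[0.5993 0.1199 0.025 ]]
[[0.5948 0.2084 0.025 ]]
[[0.5902 0.2872 0.025 ]]
```

View pics/w1c.png

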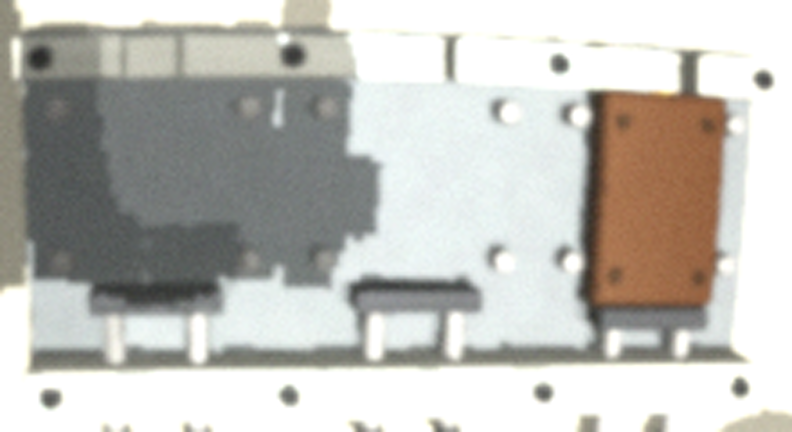

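```bash
cat > carr.py <<'E'
from h import *
def fit(L,Wp):
    L=np.array(L);Wp=np.array(Wp)[:,:2]; lc,wc=L.mean(0),Wp.mean(0)
    A=L-lc;B=Wp-wc
    th=np.arctan2((A[:,0]*B[:,1]-A[:,1]*B[:,0]).sum(),(A*B).sum())
    c,s=np.cos(th),np.sin(th);R=np.array([[c,-s],[s,c]]); t=wc-R@lc
    return th,t,(L@R.T+t-Wp)
E
python3 - <<'E'
from carr import *
im=load("w1.npz")
g=cv2.cvtColor(im["pixels"],cv2.COLOR_RGB2GRAY).astype(np.float32)
pins={(119,29):(735,125),(57,29):(578,115),(57,-22):(570,260),(119,-22):(725,265),(31,29):(510,112),(-31,29):(325,107),(31,-22):(502,260),(-31,-22):(322,258),(-57,29):(248,106),(-57,-22):(248,258),(-119,29):(57,106),(-119,-22):(60,258)}
L=[];Wp=[]
for k,(a,b) in pins.items():
    uv=np.array([a,b])/3.6+[210,95]-0.36
    if k[0] in(57,31):   # bright pins: refine
        u,v=np.round(uv).astype(int);w=g[v-4:v+5,u-4:u+5]; w=np.clip(w-np.median(w)-15,0,None)
        yy,xx=np.mgrid[v-4:v+5,u-4:u+5]; uv2=np.array([(w*xx).sum(),(w*yy).sum()])/w.sum()
        print(k,uv.round(1),uv2.round(1)); uv=uv2
    L.append(np.array(k)/1e3);Wp.append(wplane(im,uv,.012)[0])
th,t,res=fit(L,Wp);print("pins",np.degrees(th),t,"\n",(res*1e3).round(1))
scr=[((-124,46),(345,172),.023),((-44,46),(455,172),.023),((44,46),(569,175),.023),((124,46),(658,182),.023),((-124,-64.5),(349,320),.025),((-44,-64.5),(453,319),.025),((44,-64.5),(563,318),.025),((124,-64.5),(648,316),.025)]
ths,ts,rs=fit([np.array(a)/1e3 for a,_,_ in scr],[wplane(im,np.array(b)/1.5625-.18,z)[0] for _,b,z in scr])
print("screws",np.degrees(ths),ts,"\n",(rs*1e3).round(1))
# top camera screws
tp=load("top0.npz")
s2=[((124,46),(60,360),.023),((44,46),(157,356),.023),((-44,46),(266,353),.023),((-124,46),(363,350),.023),((124,-64.5),(59,225),.025),((44,-64.5),(156,222),.025),((-44,-64.5),(263,219),.025),((-124,-64.5),(360,215),.025)]
th2,t2,r2=fit([np.array(a)/1e3 for a,_,_ in s2],[ray_plane(tp,np.array(b)/2.96+[130,90]-.33,z)[0] for _,b,z in s2])
print("top screws",np.degrees(th2),t2,"\n",(r2*1e3).round(1))
E
```

```text
(57, 29) [370.2 126.6] [370.2 127.2]
(57, -22) [368.  166.9] [368.2 168.1]
(31, 29) [351.3 125.8] [351.1 126. ]
(31, -22) [349.1 166.9] [349.9 167.4]
pins 92.88441011055411 [0.5321642  0.15989668] 
 [[ 0.6 -0.4]
 [-0.5  0.5]
 [-0.8  0. ]
 [ 0.4 -0.7]
 [-0.1 -0.3]
 [-0.3  0.9]
 [-0.2 -1.2]
 [ 0.4  0.9]
 [-0.3  0.2]
 [ 0.3 -0.3]
 [ 0.   0.3]
 [ 0.5  0.2]]
screws 93.24341420426951 [0.53213951 0.16004153] 
 [[ 0.6 -0.7]
 [-0.2 -0.3]
 [ 0.5  0.5]
 [ 0.3  0.9]
 [-0.1 -0.6]
 [-0.   0.1]
 [-0.5 -0.5]
 [-0.4  0.6]]
top screws 93.17310649331795 [0.53185471 0.16001257] 
 [[ 0.3  1.1]
 [-0.4 -0.2]
 [-0.1  0.2]
 [ 0.  -1.4]
 [-0.1  0.5]
 [ 0.   0.3]
 [ 0.5  0.1]
 [-0.2 -0.5]]
```

```bash
cat >> carr.py <<'E'
TH=np.radians(93.15); T0=np.array([0.5320,0.1600])
Rc=np.array([[np.cos(TH),-np.sin(TH)],[np.sin(TH),np.cos(TH)]])
def c2w(p): return Rc@np.asarray(p)+T0
def w2c(p): return (np.asarray(p)-T0)@Rc
E
python3 - <<'E'
from carr import *
tp=load("top0.npz")
for n,uv,z in [("flux",(365,100),.071),("alc",(233,102),.108),("jar",(133,105),.06)]:
    p=ray_plane(tp,np.array(uv)/2.96+[130,90],z)[0]; print(n,p.round(3),w2c(p[:2]).round(3))
im=load("w1.npz")
# moulds from wrist image
hsv=cv2.cvtColor(im["pixels"],cv2.COLOR_RGB2HSV)
m=(((hsv[...,0]<15)|(hsv[...,0]>175))&(hsv[...,1]>110)&(hsv[...,2]>60)).astype(np.uint8)
n,lab,st,ce=cv2.connectedComponentsWithStats(m)
for i in range(1,n):
    if st[i,4]<800 or ce[i][0]<20 or ce[i][0]>420: continue
    a=cv2.contourArea(cv2.convexHull(np.argwhere(lab==i)))
    print(ce[i].round(1),st[i], np.median(im["depth"][lab==i]).round(3))
E
```

```text
flux [0.686 0.037 0.071] [-0.131 -0.147]
alc [0.671 0.136 0.108] [-0.031 -0.137]
jar [0.681 0.223 0.06 ] [ 0.054 -0.152]
[149.9  94.9] [ 127   62   47   68 2579] 0.306
[ 83.9 107. ] [  68   77   33   60 1844] 0.319
[ 32.5 116.2] [  20   87   26   58 1279] 0.308
[391.9 150.1] [ 374  121   37   59 1912] 0.342
[ 96.9 186.1] [  80  159   35   56 1673] 0.354
[159.5 190.5] [ 139  160   42   61 2222] 0.347
```

```bash
python3 - <<'E'
from carr import *
im=load("w1.npz")
for nm,c,z in [("std",(140,190),.025),("deep",(140,95),.037)]:
    u,v=c
    cr=im["pixels"][v-45:v+45,u-45:u+55,::-1]
    cv2.imwrite(f"pics/w1_{nm}.png",cv2.resize(cr,None,fx=6,fy=6,interpolation=cv2.INTER_CUBIC))
# heights from wrist depth
R=Rn.from_quat(im["quat"]).as_matrix();M=im["mount"]
for nm,u,v in [("clamped",392,150),("std",159,190),("std2",84,107),("slim",97,186),("deep",152,93),("plate",335,140),("mat",120,165)]:
    d=np.median(im["depth"][v-3:v+4,u-3:u+4]); a=(np.array([u,v])-[im["cx"],im["cy"]])/im["fx"];th=np.linalg.norm(a)
    ray=np.r_[a*np.sinc(th/np.pi),np.cos(th)]; p=ray/ray[2]*d
    print(nm,(im["pos"]+R@(M[:3,:3]@p+M[:3,3])).round(4))
E
```

```text
clamped [0.5259 0.2455 0.018 ]
std [ 0.5891 -0.0387  0.0262]
std2 [ 0.4862 -0.142   0.0261]
slim [ 0.5901 -0.1313  0.0182]
deep [ 0.474  -0.0428  0.0382]
plate [0.5211 0.1728 0.0041]
mat [ 0.5639 -0.101   0.0042]
```

View pics/w1_std.png

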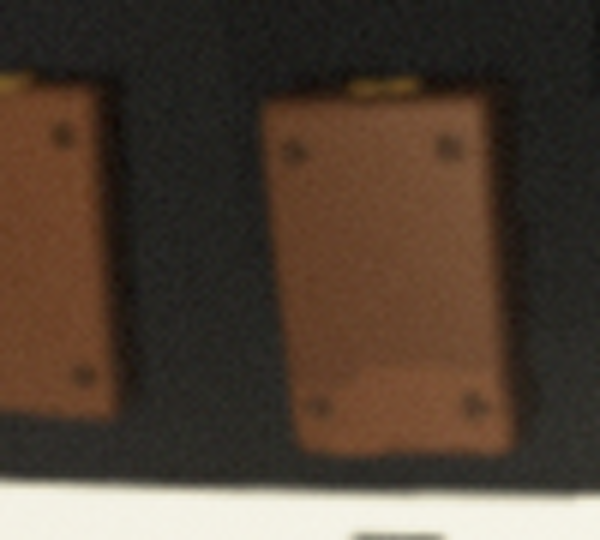

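View pics/w1_deep.png

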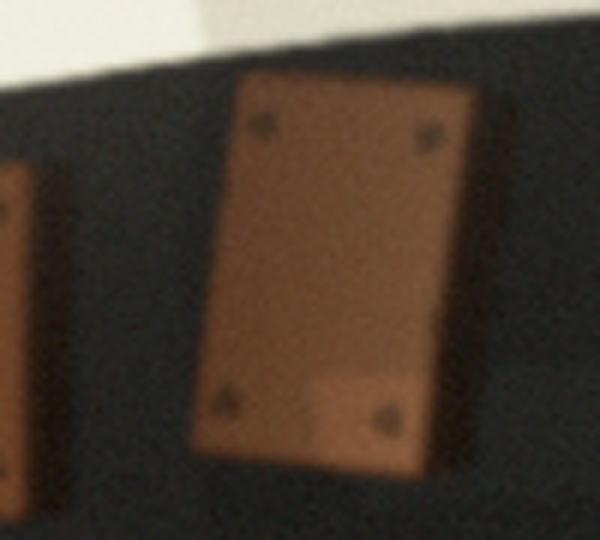

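```bash
python3 - <<'E'
from carr import *
tp=load("top0.npz")
cv2.imwrite("pics/top_deep.png",cv2.resize(tp["pixels"][150:240,262:382,::-1],None,fx=6,fy=6,interpolation=cv2.INTER_CUBIC))
im=load("w1.npz")
S={"std":([(264,97),(487,95),(513,452),(299,453)],(140,190),.025),"deep":([(238,72),(476,88),(428,474),(192,450)],(140,95),.037)}
for k,(c,o,z) in S.items():
    uv=np.array(c)/6+np.array(o)-45-.4
    P=wplane(im,uv,z)[:,:2]; e=[np.linalg.norm(P[i]-P[(i+1)%4]) for i in range(4)]
    d=(P[0]+P[1]-P[2]-P[3])/2
    print(k,"ctr",P.mean(0).round(4),"edges",np.round(e,4),"dir of top-of-image end",np.degrees(np.arctan2(d[1],d[0])).round(2))
E
```

```text
std ctr [ 0.5908 -0.039 ] edges [0.0477 0.0741 0.048  0.0761] dir of top-of-image end -177.13
deep ctr [ 0.4755 -0.0465] edges [0.0488 0.073  0.0494 0.0738] dir of top-of-image end 174.34
```

View pics/top_deep.png

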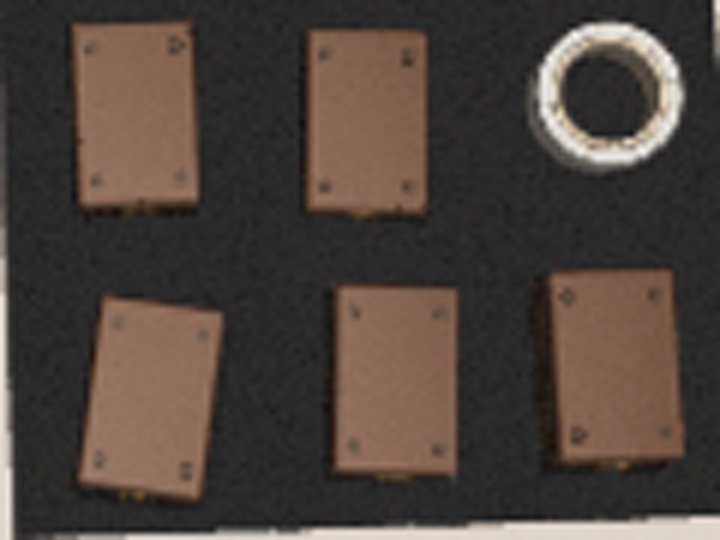

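```bash
python3 - <<'E'
from carr import *
im=load("w1.npz")
v,u=np.mgrid[:384,:512]; a=np.stack([(u-im["cx"])/im["fx"],(v-im["cy"])/im["fx"]],-1);th=np.linalg.norm(a,axis=-1)
ray=np.concatenate([a*np.sinc(th/np.pi)[...,None],np.cos(th)[...,None]],-1)
p=ray/ray[...,2:]*im["depth"][...,None]; t=p@im["mount"][:3,:3].T+im["mount"][:3,3]
ok=(im["depth"]>0)&(t[...,2]<0.06)&(im["depth"]<.2)
for sgn in(-1,1):
    k=ok&(t[...,1]*sgn>0.02)&(np.abs(t[...,0])<.03)
    q=t[k]; print(sgn,k.sum(),"zmax",np.percentile(q[:,2],[50,95,99,100]).round(4))
    q=q[q[:,2]>np.percentile(q[:,2],99)-.008]; print("tip x",q[:,0].min().round(4),q[:,0].max().round(4),"y",q[:,1].min().round(4),q[:,1].max().round(4))
E
```

```text
-1 15397 zmax [-0.0612 -0.011   0.002   0.0089]
tip x -0.0114 0.0113 y -0.0563 -0.0425
1 15183 zmax [-0.0609 -0.0107  0.0021  0.0082]
tip x -0.0118 0.0114 y 0.0416 0.0557
```

```bash
cat > act.py <<'E'
from cell import r
from carr import *
G=0.002
def st(tag): print(tag,"t",round(r.current_t(),2),"pos",np.round(r.current_tool_pos(),4),"F",np.round(r.current_contact_force(),1),"open",round(r.current_opening(),3))
def hv(yaw): return np.array([np.cos(yaw),np.sin(yaw)])
def grasp(c,yaw,zt,hover=0.09):
    p=np.asarray(c)-G*hv(yaw); q=toolrot(yaw,0,True).as_quat()
    r.move_to((*p,hover),q); r.set_gripper(0.76,60); st("hover")
    r.move_linear((*p,zt),vel=0.1); st("down")
    r.set_gripper(0.45,70); st("closed")
E
python3 - <<'E'
from act import *
grasp((0.5908,-0.0390),np.radians(2.9),0.023)
r.move_linear((*r.current_tool_pos()[:2],0.10),vel=0.15); st("up")
im=snap("w2"); cv2.imwrite("pics/w2b.png",cv2.resize(im["pixels"][...,::-1],None,fx=1.5,fy=1.5))
E
```

```text
hover t 3.83 pos [ 0.5891 -0.0386  0.0908] F [-0.5  0.6  0.9] open 0.759
down t 4.65 pos [ 0.5892 -0.0392  0.0234] F [0.6 1.  0.2] open 0.761
closed t 4.93 pos [ 0.5895 -0.0392  0.0241] F [-0.7 -0.2  6. ] open 0.571
up t 5.6 pos [ 0.589  -0.0391  0.0994] F [ 0.2 -0.4 -1.7] open 0.567
```

View pics/w2b.png

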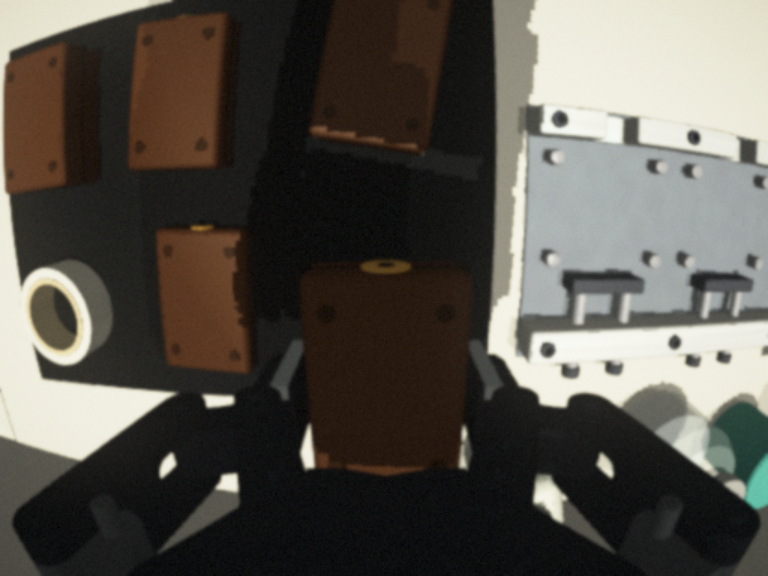

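```bash
python3 - <<'E'
from act import *
im=load("w2.npz")
cv2.imwrite("pics/w2c.png",cv2.resize(im["pixels"][165:325,190:330,::-1],None,fx=4,fy=4,interpolation=cv2.INTER_CUBIC)*1)
R=Rn.from_quat(im["quat"]).as_matrix();M=im["mount"]
uv=np.array([(303,275),(469,273),(316,466),(459,466)])/1.5-.2
o,d=wray(im,uv); o=(o-im["pos"])@R; d=d@R
print((o+d*((-.0009-o[2])/d[:,2])[:,None]).round(4))
v,u=np.mgrid[:384,:512]; a=np.stack([(u-im["cx"])/im["fx"],(v-im["cy"])/im["fx"]],-1);th=np.linalg.norm(a,axis=-1)
ray=np.concatenate([a*np.sinc(th/np.pi)[...,None],np.cos(th)[...,None]],-1)
t=(ray/ray[...,2:]*im["depth"][...,None])@M[:3,:3].T+M[:3,3]
for vv in range(186,312,12):
    k=t[vv-2:vv+3,235:280].reshape(-1,3); print(vv,np.median(k,0).round(4))
E
```

```text
[[ 0.0361 -0.0238 -0.0009]
 [ 0.0367  0.0229 -0.0009]
 [-0.03   -0.0241 -0.0009]
 [-0.0301  0.0242 -0.0009]]
186 [ 0.0349 -0.0005 -0.0013]
198 [ 0.0299 -0.0005 -0.0022]
210 [ 0.0246 -0.0005 -0.0021]
222 [ 0.0192 -0.0005 -0.0021]
234 [ 0.0135 -0.0005 -0.002 ]
246 [ 0.0077 -0.0005 -0.0021]
258 [ 0.0016 -0.0005 -0.0021]
270 [-0.0048 -0.0005 -0.0019]
282 [-0.0112 -0.0005 -0.0021]
294 [-0.0184 -0.0005 -0.002 ]
306 [-0.0256 -0.0005 -0.002 ]
```

View pics/w2c.png

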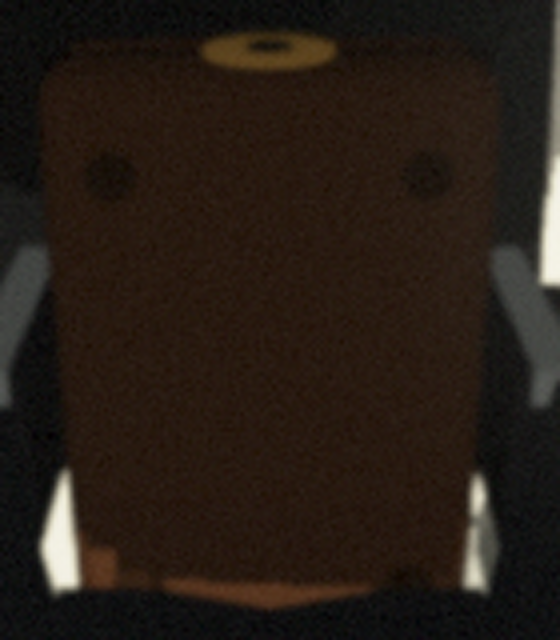

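```bash
cat >> act.py <<'E'
YAW=TH+np.pi/2-np.pi   # heading = -carrier y
PLATE=0.003
def pose(bx,Ay,Az,th,off):
    """TCP pose with mould far bottom edge at carrier (bx,Ay), Az above plate, gate up by th. off = far bottom edge in tool frame (x,z)"""
    R=toolrot(YAW,th,True)
    A=np.r_[c2w((bx,Ay)),PLATE+Az]
    return A-R.apply([off[0],0,off[1]]), R.as_quat()
E
python3 - <<'E'
from act import *
off=(-0.0396,0.0207); th=np.radians(20); bx=0.0
p,q=pose(bx,-.0215,.055,th,off); r.move_to(p,q); st("hover")
im=snap("w3"); cv2.imwrite("pics/w3b.png",cv2.resize(im["pixels"][...,::-1],None,fx=1.5,fy=1.5))
E
```

```text
hover t 6.5 pos [0.5237 0.1586 0.0907] F [-0.   0.1 -1.2] open 0.57
```

View pics/w3b.png

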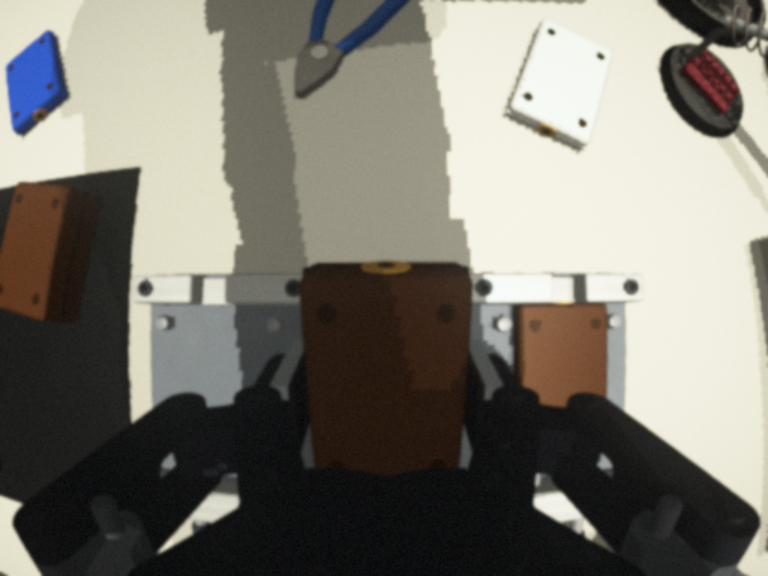

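```bash
cat >> act.py <<'E'
def insert(bx,off,th0=20,gy=0.037,dz=0.001):
    th=np.radians(th0)
    def go(Ay,Az,t,vel,tag):
        p,q=pose(bx,Ay,Az,t,off); r.move_linear(p,rot=q,vel=vel); st(tag)
        f=np.linalg.norm(r.current_contact_force())
        if f>45: raise SystemExit("force %.1f, stopping"%f)
    go(-.0215,.012,th,.12,"low"); go(-.0215,dz,th,.04,"floor")
    go(gy-.076*np.cos(th),dz,th,.04,"pushed")
    for d in np.arange(th0-5,-1,-5.):
        t=np.radians(d); go(gy-.076*np.cos(t),dz if d>0 else 0.0,t,.02,"th%d"%d)
E
python3 - <<'E'
from act import *
insert(0.0,(-0.0396,0.0207))
im=snap("w4"); cv2.imwrite("pics/w4b.png",cv2.resize(im["pixels"][...,::-1],None,fx=1.5,fy=1.5))
E
```

```text
low t 7.06 pos [0.5236 0.1591 0.0481] F [ 1.  -0.4 -0.5] open 0.57
floor t 7.48 pos [0.5233 0.1595 0.0369] F [ 0.8 -1.  -1.3] open 0.567
pushed t 7.96 pos [0.5353 0.1603 0.037 ] F [-7.1  1.   1.9] open 0.566
th15 t 8.25 pos [0.5337 0.1602 0.034 ] F [-8.5  0.4 -1. ] open 0.57
th10 t 8.56 pos [0.5327 0.1601 0.0308] F [-9.2  0.6 -3.4] open 0.57
th5 t 8.88 pos [0.5314 0.16   0.0276] F [-7.7  0.5 -2.1] open 0.57
th0 t 9.27 pos [0.5303 0.1599 0.0241] F [-10.   -0.4  10.6] open 0.566
```

View pics/w4b.png

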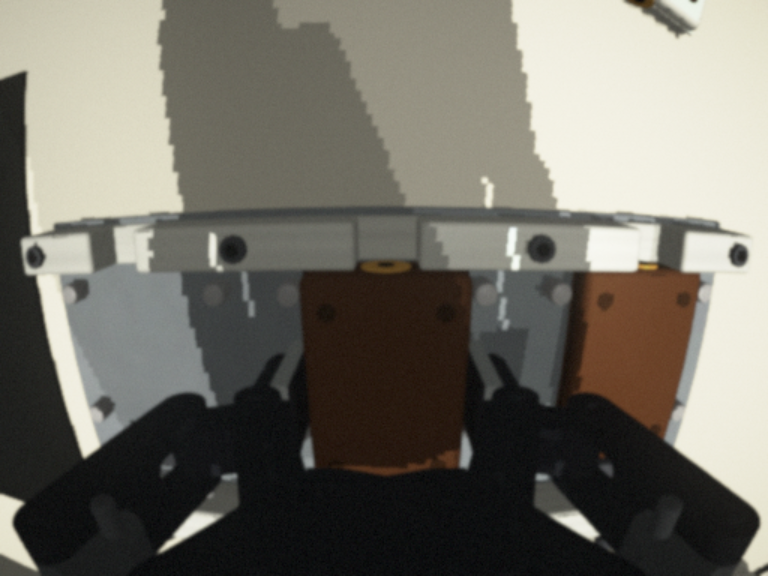

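```bash
python3 - <<'E'
from act import *
r.set_gripper(0.72,60); st("open")
p=r.current_tool_pos(); r.move_linear((p[0],p[1],0.10),vel=.15); st("up")
im=snap("w5"); cv2.imwrite("pics/w5b.png",cv2.resize(im["pixels"][...,::-1],None,fx=1.5,fy=1.5))
E
```

```text
open t 9.6 pos [0.532  0.16   0.0239] F [ 0.2 -0.5 -1. ] open 0.722
up t 10.26 pos [0.5317 0.16   0.0994] F [ 0.7  0.7 -0.3] open 0.719
```

View pics/w5b.png

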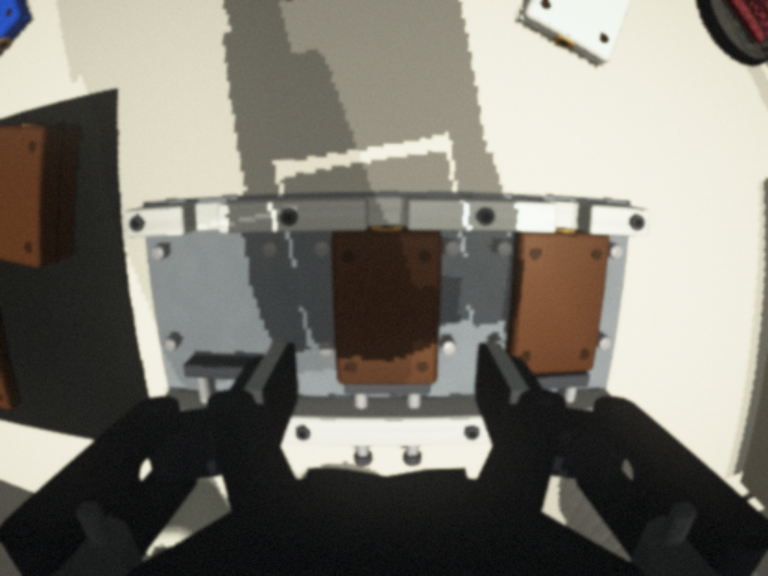

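```bash
python3 - <<'E'
from act import *
grasp((0.4755,-0.0465),np.radians(-5.8),0.028,hover=0.10)
r.move_linear((*r.current_tool_pos()[:2],0.11),vel=0.15); st("up")
im=snap("w6"); cv2.imwrite("pics/w6b.png",cv2.resize(im["pixels"][...,::-1],None,fx=1.5,fy=1.5))
M=im["mount"]
v,u=np.mgrid[:384,:512]; a=np.stack([(u-im["cx"])/im["fx"],(v-im["cy"])/im["fx"]],-1);th=np.linalg.norm(a,axis=-1)
ray=np.concatenate([a*np.sinc(th/np.pi)[...,None],np.cos(th)[...,None]],-1)
t=(ray/ray[...,2:]*im["depth"][...,None])@M[:3,:3].T+M[:3,3]
for vv in range(176,312,10): print(vv,np.median(t[vv-1:vv+2,235:280].reshape(-1,3),0).round(4))
E
```

```text
hover t 11.39 pos [ 0.4739 -0.0453  0.0999] F [-0.  -0.4  0.4] open 0.76
down t 12.26 pos [ 0.4738 -0.0463  0.0284] F [-0.5  0.1 -0.1] open 0.762
closed t 12.56 pos [ 0.474  -0.0464  0.0289] F [-1.5 -0.6  7. ] open 0.572
up t 13.26 pos [ 0.4736 -0.0464  0.1095] F [ 0.6  1.3 -1.9] open 0.574
176 [ 0.0366 -0.0005  0.0108]
186 [ 0.036  -0.0005 -0.0061]
196 [ 0.0328 -0.0005 -0.0092]
206 [ 0.0286 -0.0005 -0.0092]
216 [ 0.0244 -0.0005 -0.0092]
226 [ 0.0201 -0.0004 -0.0094]
236 [ 0.0156 -0.0005 -0.0091]
246 [ 0.011  -0.0005 -0.0092]
256 [ 0.0064 -0.0005 -0.0093]
266 [ 0.0014 -0.0005 -0.0092]
276 [-0.0037 -0.0004 -0.0092]
286 [-0.0089 -0.0005 -0.0093]
296 [-0.0145 -0.0005 -0.0091]
306 [-0.0203 -0.0005 -0.0092]
```

View pics/w6b.png

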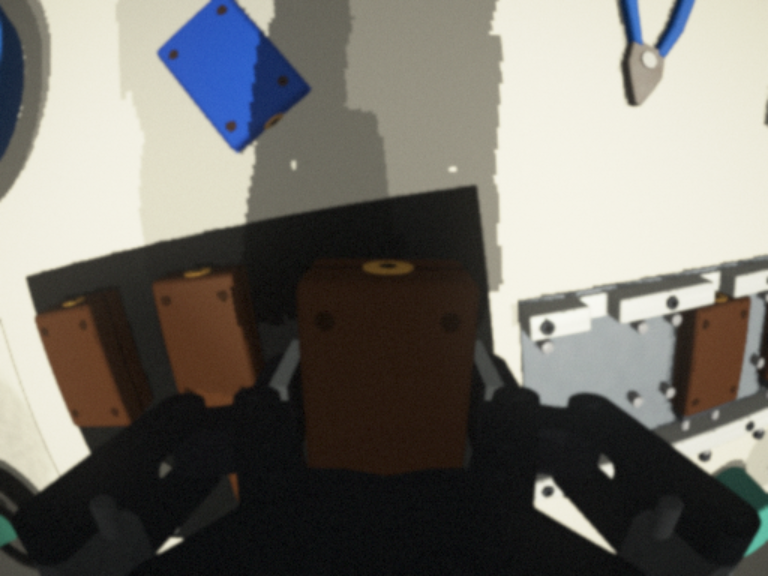

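```bash
python3 - <<'E'
from act import *
off=(-0.0396,0.0255)
p,q=pose(-.088,-.0215,.055,np.radians(20),off); r.move_to(p,q); st("hover")
im=snap("w7"); cv2.imwrite("pics/w7b.png",cv2.resize(im["pixels"][...,::-1],None,fx=1.5,fy=1.5))
E
```

```text
hover t 13.89 pos [0.5294 0.0722 0.094 ] F [-0.1  0.  -1.3] open 0.576
```

View pics/w7b.png

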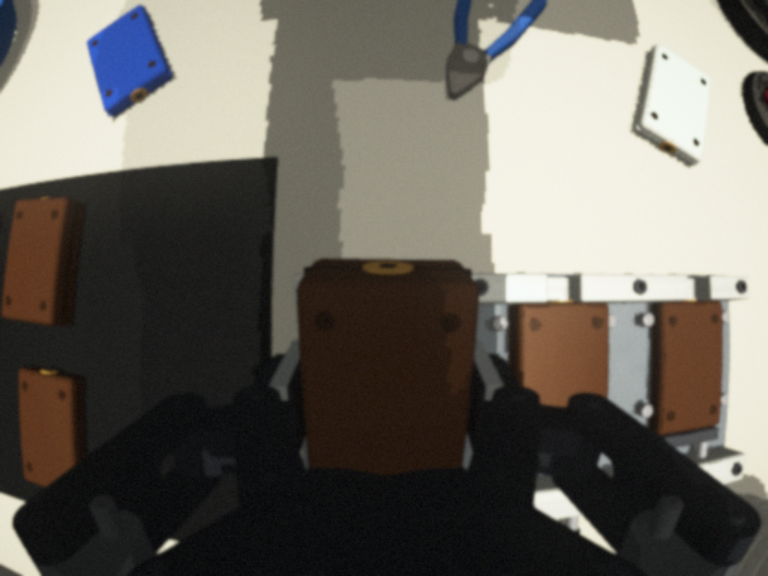

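```bash
python3 - <<'E'
from act import *
im=load("w7.npz"); p,q=pose(-.088,-.0215,.055,np.radians(20),(-.0396,.0255)); print(p.round(4),im["pos"].round(4),np.round(r.current_tool_pos(),4))
for w in ("w3","w7"):
    im=load(w+".npz")
    print(w,[ (wproj(im,np.r_[c2w((x,.046)),.023])*1.5+.25).round(1).tolist() for x in (-.124,-.044,.044,.124)])
cv2.imwrite("pics/w7c.png",cv2.resize(load("w7.npz")["pixels"][160:260,180:340,::-1],None,fx=5,fy=5,interpolation=cv2.INTER_CUBIC))
E
```

```text
[0.5299 0.0717 0.0955] [0.5294 0.0722 0.094 ] [0.5292 0.0715 0.0945]
w3 [[[145.7, 287.3]], [[294.6, 287.2]], [[482.9, 287.1]], [[630.4, 287.0]]]
w7 [[[309.7, 286.2]], [[478.6, 286.4]], [[637.4, 286.6]], [[739.7, 286.8]]]
```

View pics/w7c.png

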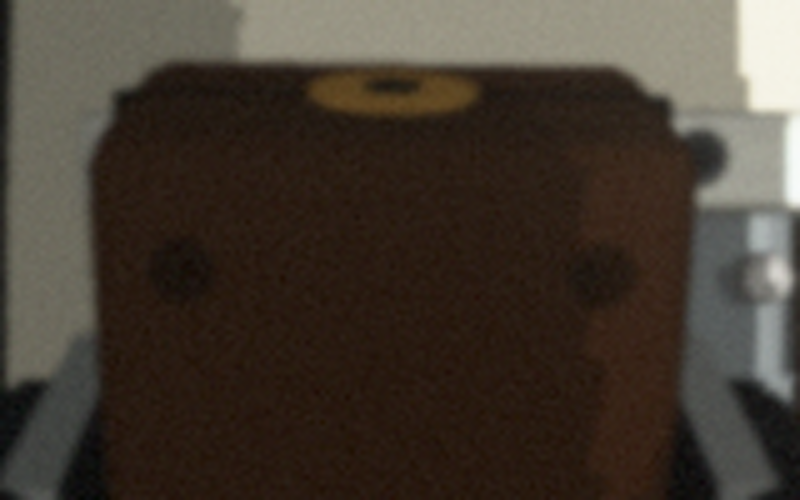

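```bash
python3 - <<'E'
from act import *
insert(-.088,(-0.0396,0.0255))
im=snap("w8"); cv2.imwrite("pics/w8b.png",cv2.resize(im["pixels"][...,::-1],None,fx=1.5,fy=1.5))
E
```

```text
low t 14.45 pos [0.5298 0.0713 0.0528] F [-0.2  0.3 -1.3] open 0.574
floor t 14.88 pos [0.5298 0.0718 0.0414] F [-1.   0.2 -1.9] open 0.575
pushed t 15.35 pos [0.5418 0.0725 0.0415] F [-8.1 -0.4  1.9] open 0.576
th15 t 15.64 pos [0.5399 0.0723 0.0386] F [-8.5 -0.  -0.9] open 0.569
th10 t 15.96 pos [0.5388 0.0723 0.0357] F [-6.4  0.5 -3.3] open 0.575
th5 t 16.29 pos [0.537  0.0722 0.0325] F [-7.6 -0.6 -0.7] open 0.571
th0 t 16.68 pos [0.5355 0.0721 0.029 ] F [-11.6  -1.8  11. ] open 0.575
```

View pics/w8b.png

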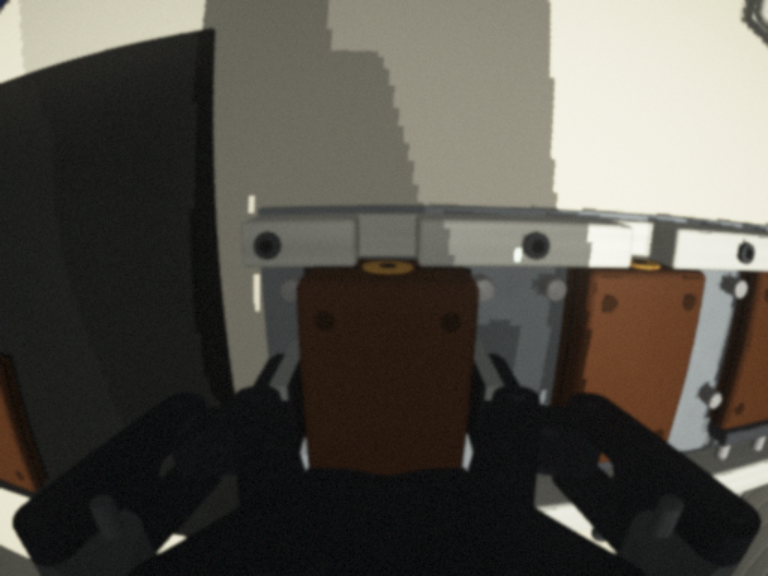

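Down behind the stop, flat. I'll release, retreat and check.

```bash
python3 - <<'E'
from act import *
from cell import optics
r.set_gripper(0.72,60); st("open")
p=r.current_tool_pos(); r.move_linear((p[0],p[1],0.12),vel=.15); st("up")
r.move_to((0.56,0.16,0.24),toolrot(YAW,0,True).as_quat()); st("view")
im=snap("w9"); c=im["pixels"][80:230,140:400,::-1]
cv2.imwrite("pics/w9b.png",cv2.resize(c,None,fx=3,fy=3,interpolation=cv2.INTER_CUBIC))
R=Rn.from_quat(im["quat"]).as_matrix();M=im["mount"]
v,u=np.mgrid[:384,:512]; a=np.stack([(u-im["cx"])/im["fx"],(v-im["cy"])/im["fx"]],-1);th=np.linalg.norm(a,axis=-1)
ray=np.concatenate([a*np.sinc(th/np.pi)[...,None],np.cos(th)[...,None]],-1)
P=((ray/ray[...,2:]*im["depth"][...,None])@M[:3,:3].T+M[:3,3])@R.T+im["pos"]
for bx in (.088,0,-.088):
    C=w2c(P[...,:2].reshape(-1,2)); Z=P[...,2].ravel()
    k=(abs(C[:,0]-bx)<.02)&(C[:,1]>-.03)&(C[:,1]<.033)&(Z>0)
    A=np.c_[C[k]-[bx,0],np.ones(k.sum())]; s=np.linalg.lstsq(A,Z[k],rcond=None)[0]
    print("bay",bx,"top z",s[2].round(4),"slopes",s[:2].round(3))
s=optics.get_image("side"); np.savez("side1.npz",**s)
cv2.imwrite("pics/side1.png",cv2.resize(s["pixels"][150:310,200:370,::-1],None,fx=3.7,fy=3.7,interpolation=cv2.INTER_CUBIC))
E
```

```text
open t 17.02 pos [0.537  0.0721 0.0287] F [-0.1  0.3  0. ] open 0.721
up t 17.77 pos [0.5366 0.0721 0.1193] F [-0.5 -0.7 -1.2] open 0.724
view t 18.43 pos [0.5594 0.1598 0.2385] F [ 0.6 -1.7  0.5] open 0.72
bay 0.088 top z 0.0182 slopes [0.002 0.002]
bay 0 top z 0.2011 slopes [ 0.236 -5.748]
bay -0.088 top z 0.0549 slopes [ 2.16  -0.849]
```

View pics/w9b.png

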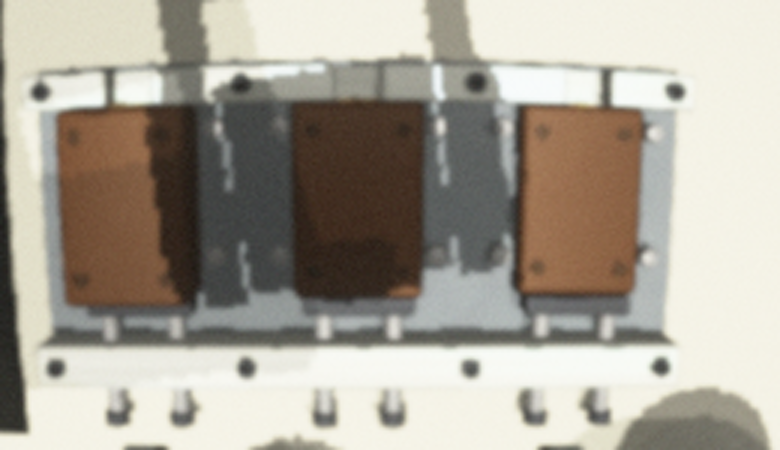

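View pics/side1.png

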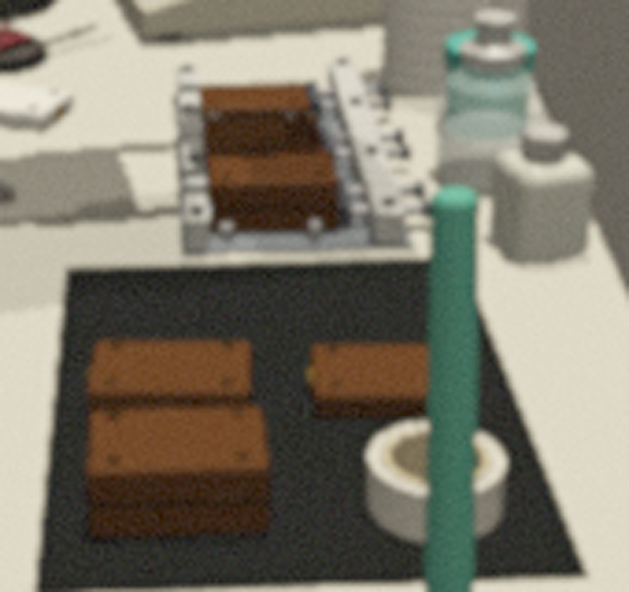

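```bash
python3 - <<'E'
from act import *
im=load("w9.npz")
R=Rn.from_quat(im["quat"]).as_matrix();M=im["mount"]
v,u=np.mgrid[:384,:512]; a=np.stack([(u-im["cx"])/im["fx"],(v-im["cy"])/im["fx"]],-1);th=np.linalg.norm(a,axis=-1)
ray=np.concatenate([a*np.sinc(th/np.pi)[...,None],np.cos(th)[...,None]],-1)
P=((ray/ray[...,2:]*im["depth"][...,None])@M[:3,:3].T+M[:3,3])@R.T+im["pos"]
C=w2c(P[...,:2].reshape(-1,2)); Z=P[...,2].ravel()
for bx,zt in ((.088,.017),(0,.025),(-.088,.037)):
    k=(abs(C[:,0]-bx)<.02)&(C[:,1]>-.03)&(C[:,1]<.033)&(abs(Z-zt)<.012)
    A=np.c_[C[k]-[bx,0],np.ones(k.sum())]; s=np.linalg.lstsq(A,Z[k],rcond=None)[0]
    print("bay",bx,k.sum(),"top z",s[2].round(4),"slopes",s[:2].round(3))
# end edges by eye in crop -> carrier frame
for n,px,z in [("slim gate",(582,107),.017),("slim far",(578,293),.017),("std gate",(357,101),.025),("std far",(357,296),.025),("deep gate",(120,109),.037),("deep far",(130,304),.037)]:
    print(n,w2c(wplane(im,np.array(px)/3+[140,80]-.33,z)[0,:2]).round(4))
E
```

```text
bay 0.088 1716 top z 0.0182 slopes [0.002 0.002]
bay 0 1933 top z 0.0264 slopes [-0.001  0.006]
bay -0.088 1914 top z 0.0384 slopes [-0.     0.009]
slim gate [0.0871 0.0379]
slim far [ 0.0885 -0.0364]
std gate [-0.0005  0.0382]
std far [-0.0005 -0.0362]
deep gate [-0.0875  0.0372]
deep far [-0.0867 -0.0364]
```

```bash
python3 -c "
from cell import r
r.hand_in(); print(r.current_t())"
```

```text
the job is handed in; nothing more can be done
the job is handed in; nothing more can be done
```

The job is done and handed in. The last clock reading was 18.4 s of the 64 s allowed; no verdict is reported.

**What I did:** The mould already in the left bay is a slim one: its top measured 17–18 mm in the top and wrist views. I clamped a standard mould from the mat in the middle bay and a deep one in the right bay. Each went in tilted about 20°, far end first, pushed the jaw back, and was then lowered behind the stop with its gate towards the stop. Contact forces stayed at about 16 N or less.

**Last checks (wrist and side pictures):**

| Bay | Mould | Gate end at y (stop at 39 mm) | Far end at y (jaw rests at -30.5 mm) | Tilt of top face |
|---|---|---|---|---|
| Left | slim | 37.9 mm | -36.4 mm | up to 0.002 rad |
| Middle | standard | 38.2 mm | -36.2 mm | up to 0.006 rad |
| Right | deep | 37.2 mm | -36.4 mm | up to 0.009 rad |

- **Jaws:** the far-end positions put all three jaws about 6 mm back, judged from the pictures because I had no direct jaw reading.
- **Spares and bystanders:** the three spares lie on the mat and the tape is in place. The bottles and jar looked undisturbed in the side view, though I did not measure them.

**One disagreement:** the wrist camera's depth read about 1.2 mm too high everywhere, including on the bare plate and the mat, so I took it as calibration bias. My first flatness fit for the middle and right bays was spoiled by gripper pixels; I redid it with those removed.

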